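Put the mixed-up canister lids back on their own canisters

ROBOT

A 6-joint arm with a two-finger parallel gripper is mounted at the origin on a cart in front of the work surface, level with it; the furniture and walls round the work are solid. World frame = base frame: x ahead of the robot, y to its left, z up, the work surface at z = 0. Lengths are in m, angles in rad, forces in N, time in s.
With the tool pointing down it reaches from about 0.275 to 0.875 m from the base axis. Payload 12.5 kg.
Tool frame: the origin (TCP) lies midway between the tips of the shut fingers; the grasp point (between the pads) lies 19 mm behind it; z points along the fingers, y is the line along which they close (so a half turn about z gives the same grasp; the last joint's range is limited). The gripper opens to 85 mm and grips with 20 to 120 N. Pads are 22 mm wide; open, the fingers measure 114 mm over their backs; the gripper's body (76 mm by 85 mm) begins 54 mm behind the grasp point. The pads swing forward as they close: fully open they stand 13 mm farther back than shut.
Start: joints at [-1.428, 0.351, 1.652, -0, 1.139, -0.085], TCP at [0.124, -0.536, 0.231] pointing down, gripper open.
Joint ranges: [-2.75, 2.75], [-0.79, 2.1], [0.01, 2.65], [-1.57, 4.71], [0.07, 3.14], [-2.87, 2.87]. Speed limits (rad/s): [2.22, 2.22, 2.79, 3.14, 3.14, 3.14].

INTERFACE

Orientations are given as a unit quaternion [x, y, z, w].
In Python, from bench import robot gives the robot as it stands.
- The arm moves only by the shell command python3 drive.py 'ROWS' [OPENING] [FORCE]. ROWS is rows parted by semicolons, their numbers by spaces, 1 to 20 of them, each of 6 numbers: dx, dy, dz in m, then a rotation vector rx, ry, rz in rad; each row is the pose to reach, as a shift and turn from the pose commanded when the command began, along the tool's axes at that moment; what a row does not reach only later rows make up. A row lasts 1/12 s, in which the tool goes at most 0.0417 m and 0.125 rad, less where a joint would pass 70% of its speed; a pose out of reach is approached as far as the arm can. OPENING is the finger opening in m, set as the command begins (- or left out keeps the last). The fingers move at their own pace and stop on an object; FORCE is the grip in N (left out, the last holds). Time passes only in rows, so rows that do not move let the fingers close. It prints the time, the measured TCP pose, the force, the opening and the grip force at its end.
- robot.state(): the state, without advancing time (a new reading comes with each control period).
- robot.snapshot(name): name is "scene" or "top" or "wrist"; returns a dict with "image" (480x640x3 uint8, red, green, blue), "K" (3x3 intrinsics, pixels), "origin" and "rotation" of the camera in the world. Camera axes: x right, y down, z forward; pixel columns grow to the right and rows downward; lengths in m; the calibration is good to about 2 mm. A picture is of the moment at which its call begins. There is no depth.
- robot.close_job(): hands the job in; it is judged then, once.
The state is a dict: "time": time; "joint_positions": joint angles; "qvel": joint speeds; "joint_efforts": joint torques, N m; "ee_pos": TCP position; "orientation": TCP orientation; "contact_force": force on the tool from outside, world axes, zero at the start; "wrist_torque": the same for the moment, N m; "opening": finger opening in m; "grasp_force": force on a finger pad.
Only numpy, scipy, OpenCV 4.12 (cv2) and the standard library are available. Lean on these libraries where they do the work, as an engineer would, in place of code of your own. Each camera call takes 0.05 s, during which the arm holds its last target. There are 200 camera calls.

TASK

After the washing-up the stoppered lids of the three stoneware canisters were put back on the wrong ones: put each lid on its own canister, small on small, middle on middle and large on large, so that every lid sits fully home, flat on the rim. The empty cork trivet is free for parking a lid meanwhile. Set the lids down instead of dropping them, and leave the canisters, the spice jar and the shaker standing where they are.

Things in the scene. Friction and masses are not known exactly. Their poses are not given: they have to be found in the camera images.
- lid_small: The small lid, loose: pale wooden disc 74 mm across, 9 mm thick, 0.09 kg. Origin on its axis at the disc's underside, z up. Round knob on top: neck 17 mm across, head 26 mm across from 21 to 40 mm above the origin, top 43. Cork stopper below, 16 mm long, tapering from 47 to 37 mm across, flat end. At first its stopper sits loose in the middle canister's mouth.
- lid_middle: The middle lid, loose: pale wooden disc 90 mm across, 9 mm thick, 0.13 kg. Origin on its axis at the disc's underside, z up. Round knob on top: neck 17 mm across, head 26 mm across from 21 to 40 mm above the origin, top 43. Cork stopper below, 16 mm long, tapering from 61 to 51 mm across, flat end. At first its stopper sits loose in the large canister's mouth.
- lid_large: The large lid, loose: pale wooden disc 102 mm across, 9 mm thick, 0.18 kg. Origin on its axis at the disc's underside, z up. Round knob on top: neck 17 mm across, head 26 mm across from 21 to 40 mm above the origin, top 43. Cork stopper below, 16 mm long, tapering from 75 to 65 mm across, flat end. At first its stopper stands on the rim of the small canister.
- canister_small: The small canister: round blue stoneware, 120 mm across, 85 mm high, 1.0 kg, loose, upright. Origin on its axis at the underside, z up. Round mouth 50 mm across in a flat rim 88 mm across at z = 85 mm. The small lid's stopper enters with 3 mm of play; the lid is home when its disc lies on the rim: its origin 85 mm above this one.
- canister_middle: The middle canister: round blue stoneware, 132 mm across, 105 mm high, 1.4 kg, loose, upright. Origin on its axis at the underside, z up. Round mouth 64 mm across in a flat rim 100 mm across at z = 105 mm. The middle lid's stopper enters with 3 mm of play; the lid is home when its disc lies on the rim: its origin 105 mm above this one.
- canister_large: The large canister: round blue stoneware, 146 mm across, 125 mm high, 1.8 kg, loose, upright. Origin on its axis at the underside, z up. Round mouth 78 mm across in a flat rim 114 mm across at z = 125 mm. The large lid's stopper enters with 3 mm of play; the lid is home when its disc lies on the rim: its origin 125 mm above this one.
- trivet: Round cork trivet, 150 mm across, 8 mm thick, empty, fixed; holds one lid, standing on its stopper. Origin: centre of its underside. Canisters and trivet stand in a row along y, 18 to 27 cm apart, in any order; behind the row the spice jar, the shaker and a head of garlic (58 mm high), in front a peeler. Wall cabinets above: front with pulls at x = 0.53 m, underside at z = 0.43.
- spice_jar: Bystander: round spice jar with a dark cap, 41 mm across, 105 mm high, loose, close behind the row. Origin at the centre of its underside, z up. Stays where it is.
- shaker: Bystander: round glass shaker with a grey domed top, 44 mm across, 90 mm high, loose, close behind the row. Origin at the centre of its underside, z up. Stays where it is.

How it is judged:
By the outcome, as a careful person would: the job done as asked, in the order asked, and still so for the second after the job is handed in, with the robot touching nothing.
It also fails if it takes over 123 s, if anything falls off the work surface, if the arm or the gripper's body presses on something with over 40 N, if the wrist force passes 120 N, or if a joint passes its speed limit or range.

## Working session

There is one attempt and no reset: what is moved stays moved. The work goes in short steps, Python scripts to look and compute and a shell command to move; the robot and the scene stay as the last step left them, time stands still between calls to the robot, and variables do not carry over. Pictures are saved under pics/ and viewed, at most 14 in all, crops included, and the job is handed in when it is done.

```bash
ls; mkdir -p pics; python3 - <<'E'
from bench import robot
import cv2,pickle
s=robot.state();print({k:s[k] for k in('time','ee_pos','orientation','opening')})
for n in('scene','top'):
    d=robot.snapshot(n);cv2.imwrite(f'pics/{n}0.png',d['image'][:,:,::-1]);pickle.dump(d,open(f'{n}0.pkl','wb'))
    print(n,d['K'],d['origin'],d['rotation'])
E
```

```text
bench.py
drive.py
pics
{'time': 0.0, 'ee_pos': array([ 0.12417847, -0.53542988,  0.23072832]), 'orientation': array([ 9.93520003e-01,  1.13655703e-01, -1.20058994e-05, -6.20804989e-04]), 'opening': 0.08516983127090505}
scene [[473.94219688   0.         316.30894198]
 [  0.         473.94219688 236.31512224]
 [  0.           0.           1.        ]] [0.39377622 0.55730614 0.97763541] [-0.06924112  0.95849561 -0.27595589  0.01844399]
top [[598.75533491   0.         312.33521737]
 [  0.         598.75533491 227.66708144]
 [  0.           0.           1.        ]] [0.28494624 0.01357437 1.30573675] [-0.70523872  0.70551187 -0.04470404  0.05378563]
```

View pics/top0.png

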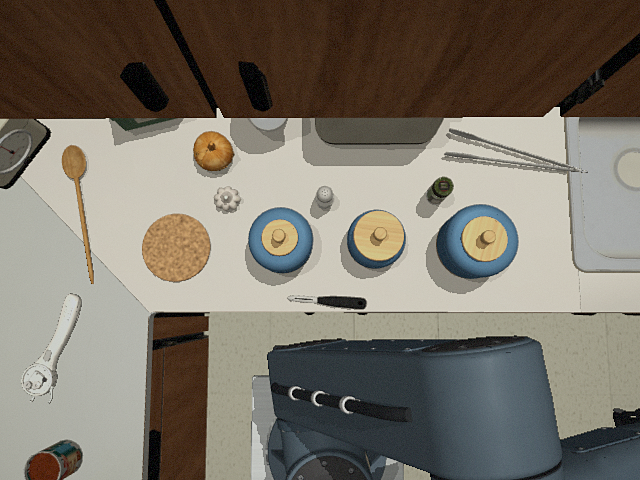

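View pics/scene0.png

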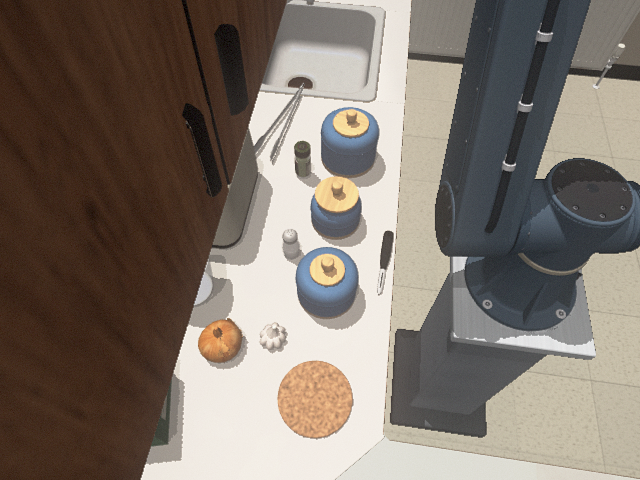

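The top view shows the trivet at (176,247), then from left to right: middle canister with the small lid (knob 278,237), small canister with the large lid (379,236), large canister with the middle lid (487,238). The scene view shows the same lids at (327,268), (337,195) and (351,122), with the trivet at (315,398).

```bash
cat > h.py <<'E'
import numpy as np,cv2,pickle
from scipy.spatial.transform import Rotation as R
def rot(d):
    r=np.array(d['rotation']);return R.from_quat(r).as_matrix() if r.size==4 else r
def ray(d,uv):
    v=rot(d)@np.linalg.inv(d['K'])@np.array([uv[0],uv[1],1.]);return np.array(d['origin']),v/np.linalg.norm(v)
def plane(d,uv,z):
    o,v=ray(d,uv);return o+v*(z-o[2])/v[2]
def tri(obs):
    A=np.zeros((3,3));b=np.zeros(3);L=[ray(d,uv) for d,uv in obs]
    for o,v in L: P=np.eye(3)-np.outer(v,v);A+=P;b+=P@o
    x=np.linalg.solve(A,b);return x,[round(1e3*np.linalg.norm((np.eye(3)-np.outer(v,v))@(x-o)),1) for o,v in L]
def masks(img):
    h=cv2.cvtColor(img,cv2.COLOR_RGB2HSV)
    wood=cv2.inRange(h,(12,50,120),(28,190,255));blue=cv2.inRange(h,(98,70,40),(118,255,255))
    return wood,blue
def blobs(m,amin=300):
    c,_=cv2.findContours(cv2.morphologyEx(m,cv2.MORPH_OPEN,np.ones((3,3),np.uint8)),cv2.RETR_EXTERNAL,cv2.CHAIN_APPROX_NONE)
    return [x for x in c if cv2.contourArea(x)>amin]
def fit(c): return cv2.fitEllipse(cv2.convexHull(c))
E
python3 - <<'E'
from h import *
for n in('top','scene'):
    d=pickle.load(open(n+'0.pkl','rb'));w,b=masks(d['image'])
    print(n)
    for nm,m in(('wood',w),('blue',b)):
        for c in blobs(m):
            e=fit(c);print(nm,np.round(e[0],1),np.round(e[1],1),cv2.contourArea(c), plane(d,e[0],.12).round(3))
t=pickle.load(open('top0.pkl','rb'));s=pickle.load(open('scene0.pkl','rb'))
# knob head tops read off pictures (rough)
for a,b in(((278,236),(327,261)),((380,234),(337,184)),((488,237),(351.5,114)),((176,247.5),(315,398.5))): print(tri([(t,a),(s,b)]))
E
```

```text
top
wood [279.3 237.1] [35.6 36.4] 976.0 [0.432 0.095 0.12 ]
wood [484.3 238.4] [44.2 46. ] 1547.0 [ 0.429 -0.313  0.12 ]
wood [175.6 247.1] [66.9 69.4] 3553.0 [0.413 0.302 0.12 ]
wood [378.4 235.2] [49.5 50.4] 1908.5 [ 0.436 -0.103  0.12 ]
wood [ 83.1 211.8] [ 37.3 139.6] 934.0 [0.484 0.491 0.12 ]
wood [211.8 149.5] [34.2 36.9] 812.0 [0.613 0.234 0.12 ]
blue [375.  239.8] [56.  56.7] 447.0 [ 0.427 -0.096  0.12 ]
blue [280.3 239.9] [63.5 65.2] 3168.5 [0.427 0.093 0.12 ]
blue [477.2 241.8] [72.6 81. ] 4498.0 [ 0.423 -0.299  0.12 ]
scene
wood [314.6 398.8] [75.3 77.5] 4477.0 [0.423 0.359 0.12 ]
wood [219.4 340.6] [39.9 46.1] 1237.0 [0.615 0.279 0.12 ]
wood [326.8 269.5] [31.9 35. ] 842.0 [0.436 0.1   0.12 ]
wood [336.4 193.8] [37.5 43.8] 1234.0 [ 0.439 -0.095  0.12 ]
wood [350.5 122.9] [27.5 35.6] 737.0 [ 0.431 -0.321  0.12 ]
blue [326.1 272.5] [51.  57.6] 2224.5 [0.436 0.108 0.12 ]
blue [349.  126.9] [37.8 54.6] 632.0 [ 0.434 -0.307  0.12 ]
(array([0.43393344, 0.09537985, 0.14552542]), [np.float64(2.5), np.float64(2.5)])
(array([ 0.43782863, -0.10400229,  0.14324312]), [np.float64(2.4), np.float64(2.4)])
(array([ 0.4286505 , -0.3089916 ,  0.16123993]), [np.float64(1.6), np.float64(1.6)])
(array([ 4.25492397e-01,  3.30095556e-01, -1.95874166e-04]), [np.float64(1.0), np.float64(1.0)])
```

```bash
cat >> h.py <<'E'
def delta(s,*ts):
    M=R.from_quat(s['orientation']).as_matrix()
    for t in ts:
        d=np.array(t)-s['ee_pos'];print('delta',np.round(M.T@d,4),'rows',round(np.linalg.norm(d)/.0417,1))
E
python3 - <<'E'
from h import *
from bench import robot
s=robot.state();d=robot.snapshot('wrist');M=R.from_quat(s['orientation']).as_matrix()
print(M.round(3),'cam in tool',M.T@(d['origin']-s['ee_pos']),(M.T@rot(d)).round(3),d['K'])
delta(s,(.40,.095,.28))
E
```

```text
[[ 0.974  0.226 -0.   ]
 [ 0.226 -0.974  0.001]
 [ 0.    -0.001 -1.   ]] cam in tool [ 0.08385901 -0.00031472 -0.14362936] [[ 0.001 -0.946 -0.324]
 [ 1.     0.     0.001]
 [-0.001 -0.324  0.946]] [[372.13157517   0.         317.57007042]
 [  0.         372.13157517 246.24363291]
 [  0.           0.           1.        ]]
delta [ 0.4111 -0.552  -0.0486] rows 16.5
```

```bash
python3 drive.py '0.372 -0.561 -0.019 0 0 0;0.372 -0.561 -0.019 0 0 0;0.372 -0.561 -0.019 0 0 0;0.372 -0.561 -0.019 0 0 0;0.372 -0.561 -0.019 0 0 0;0.372 -0.561 -0.019 0 0 0;0.372 -0.561 -0.019 0 0 0;0.372 -0.561 -0.019 0 0 0;0.372 -0.561 -0.019 0 0 0;0.372 -0.561 -0.019 0 0 0;0.372 -0.561 -0.019 0 0 0;0.372 -0.561 -0.019 0 0 0;0.372 -0.561 -0.019 0 0 0;0.372 -0.561 -0.019 0 0 0;0.372 -0.561 -0.019 0 0 0;0.372 -0.561 -0.019 0 0 0;0.372 -0.561 -0.019 0 0 0;0.372 -0.561 -0.019 0 0 0;0.372 -0.561 -0.019 0 0 0;0.372 -0.561 -0.019 0 0 0' 0.07
python3 - <<'E'
from h import *
from bench import robot
d=robot.snapshot('wrist');pickle.dump(d,open('w1.pkl','wb'));cv2.imwrite('pics/w1.png',d['image'][:,:,::-1])
w,b=masks(d['image'])
for nm,m in(('wood',w),('blue',b)):
    for c in blobs(m,2000): e=fit(c);print(nm,np.round(e[0],1),np.round(e[1],1),plane(d,e[0],.114).round(4))
E
```

```text
time: 1.82
ee_pos: [0.3595, 0.0941, 0.2501]
orientation: [0.994, 0.114, -0.0, 0.0]
contact_force: [0.5, 0.5, -0.1]
opening: 0.0699
grasp_force: 0.0
wood [593.5 185.1] [117.6 147.6] [ 0.442  -0.0999  0.114 ]
wood [339.1 131.2] [100.7 105.7] [0.4363 0.0961 0.114 ]
wood [91.3 74.5] [148.8 182.4] [0.4339 0.2707 0.114 ]
blue [556.7 175.6] [138.5 177.2] [ 0.4423 -0.0699  0.114 ]
blue [337.3 126.1] [167.1 175.6] [0.4394 0.0982 0.114 ]
```

View pics/w1.png

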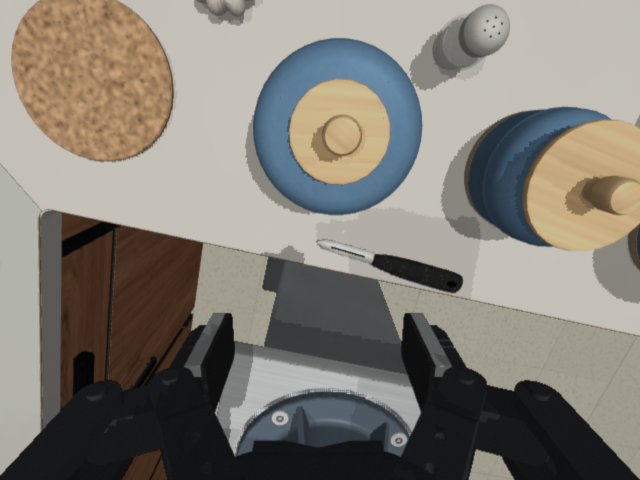

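The wrist view shows the small lid's disc at (339,131) with its knob top at (343,134). The trivet is at (91,74), and part of the large lid is at right with its knob at about (620,195).

```bash
cat >> h.py <<'E'
def knob(d,c0,r,win=None):
    g=cv2.GaussianBlur(cv2.cvtColor(d['image'],cv2.COLOR_RGB2GRAY),(3,3),0)
    m=np.zeros_like(g);cv2.circle(m,tuple(int(x) for x in c0),int(r*2.2),255,-1)
    x,y=int(c0[0]),int(c0[1]);w=int(r*2);u=cv2.resize(g[y-w:y+w,x-w:x+w],None,fx=4,fy=4,interpolation=cv2.INTER_CUBIC)
    h=cv2.HoughCircles(u,cv2.HOUGH_GRADIENT,1.5,200,param1=80,param2=15,minRadius=int(r*4*.75),maxRadius=int(r*4*1.25))
    a=h[0][0];return (a[0]/4+x-w-.375,a[1]/4+y-w-.375),a[2]/4
E
python3 - <<'E'
from h import *
from bench import robot
d=pickle.load(open('w1.pkl','rb'));t=pickle.load(open('top0.pkl','rb'))
k,r=knob(d,(343,134),19);print(k,r,plane(d,k,.146).round(4))
kt,rt=knob(t,(278,236),7);print(kt,rt);print(tri([(d,k),(t,kt)]))
w,b=masks(d['image'])
e=[fit(c) for c in blobs(w,2000)];tt=[fit(c) for c in blobs(masks(t['image'])[0],2000)]
print('disc',tri([(d,(339.1,131.2)),(t,(279.3,237.1))]), 'trivet',plane(d,e[2][0],.008).round(4),tri([(d,e[2][0]),(t,tt[0][0])]))
print('canister c',plane(d,(337.3,126.1),.06))
delta(robot.state(),(*plane(d,k,.146)[:2],.165),(*plane(d,k,.146)[:2],.121))
E
```

```text
(np.float32(341.5625), np.float32(136.3125)) 17.1375 [0.4342 0.0958 0.146 ]
(np.float32(278.8125), np.float32(235.3125)) 7.6875
(array([0.43397408, 0.09490058, 0.135133  ]), [np.float64(0.1), np.float64(0.1)])
disc (array([0.43552249, 0.09572763, 0.09899861]), [np.float64(0.8), np.float64(0.8)]) trivet [0.4311 0.3303 0.008 ] (array([0.42810018, 0.33180817, 0.0025259 ]), [np.float64(3.2), np.float64(3.2)])
canister c [0.43903746 0.09526907 0.06      ]
delta [0.0732 0.0149 0.0852] rows 2.7
delta [0.0732 0.0149 0.1292] rows 3.6
```

```bash
python3 drive.py '0.073 0.015 0.065 0 0 0;0.073 0.015 0.065 0 0 0;0.073 0.015 0.065 0 0 0;0.073 0.015 0.065 0 0 0;0.073 0.015 0.065 0 0 0'
python3 - <<'E'
from h import *
from bench import robot
s=robot.state();d0=pickle.load(open('w1.pkl','rb'))
d=robot.snapshot('wrist');pickle.dump(d,open('w2.pkl','wb'));cv2.imwrite('pics/w2.png',d['image'][:,:,::-1])
for c in blobs(masks(d['image'])[0],2000):
    e=fit(c);print(e)
    if e[0][0]>250 and e[0][0]<400: print('disc tri',tri([(d,e[0]),(d0,(339.1,131.2))]))
P=np.array([.4342,.0958,.146]);q=d['K']@rot(d).T@(P-d['origin']);q=q[:2]/q[2];print('pred',q)
k,r=knob(d,q,26);print(k,r,tri([(d,k),(d0,(341.6,136.3))]),plane(d,k,.146))
E
```

```text
time: 2.28
ee_pos: [0.4339, 0.0956, 0.185]
orientation: [0.994, 0.113, -0.001, 0.0]
contact_force: [-0.6, -0.2, 0.4]
opening: 0.0701
grasp_force: 0.0
((614.199951171875, 309.83782958984375), (124.7492904663086, 167.54733276367188), 59.09324645996094)
((318.1478576660156, 256.6084289550781), (110.54180145263672, 117.26678466796875), 91.21365356445312)
disc tri (array([0.43625584, 0.09589269, 0.11126061]), [np.float64(0.0), np.float64(0.0)])
((46.09408950805664, 159.6832733154297), (158.26046752929688, 198.99534606933594), 134.7841796875)
pred [317.53275123 282.92067959]
(np.float32(294.0625), np.float32(302.1875)) 28.95 (array([0.43526357, 0.10252647, 0.17568787]), [np.float64(4.7), np.float64(4.7)]) [0.4200685  0.10572205 0.146     ]
```

View pics/w2.png

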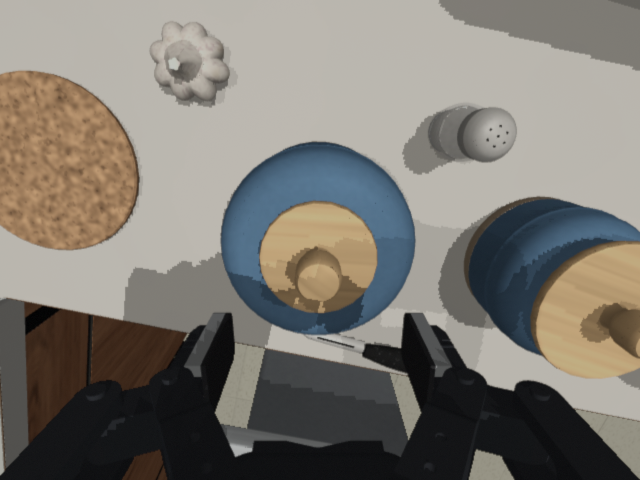

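The small lid's disc is at (318,257) and its knob at (320,280), centred between the fingers. Two wrist positions put the disc top at z = 0.111, close to the expected 0.114.

```bash
python3 drive.py '0.001 0 0.04 0 0 0;0.001 0 0.064 0 0 0;0.001 0 0.064 0 0 0;0.001 0 0.064 0 0 0;0.001 0 0.064 0 0 0'; python3 drive.py '0 0 0 0 0 0;0 0 0 0 0 0;0 0 0 0 0 0;0 0 0 0 0 0;0 0 0 0 0 0;0 0 0 0 0 0;0 0 0 0 0 0;0 0 0 0 0 0' 0.01 50; python3 drive.py '0 0 -0.01 0 0 0;0 0 -0.04 0 0 0;0 0 -0.07 0 0 0;-0.05 0 -0.1 0 0 0;-0.07 -0.016 -0.1 0 0 0;-0.07 -0.016 -0.1 0 0 0;-0.07 -0.016 -0.1 0 0 0;-0.07 -0.016 -0.1 0 0 0'
python3 - <<'E'
from h import *
from bench import robot
d=robot.snapshot('wrist');pickle.dump(d,open('w3.pkl','wb'));cv2.imwrite('pics/w3.png',d['image'][:,:,::-1])
E
```

```text
time: 2.75
ee_pos: [0.436, 0.0968, 0.1233]
orientation: [0.994, 0.114, 0.001, 0.0]
contact_force: [1.1, -0.3, -0.0]
opening: 0.07
grasp_force: 0.0
time: 3.42
ee_pos: [0.4357, 0.0969, 0.1222]
orientation: [0.994, 0.114, 0.0, -0.0]
contact_force: [-3.8, -0.8, 10.0]
opening: 0.0245
grasp_force: 48.5
time: 4.08
ee_pos: [0.364, 0.0967, 0.2216]
orientation: [0.994, 0.114, 0.001, -0.0]
contact_force: [-0.0, -0.5, -0.6]
opening: 0.0248
grasp_force: 49.3
```

View pics/w3.png

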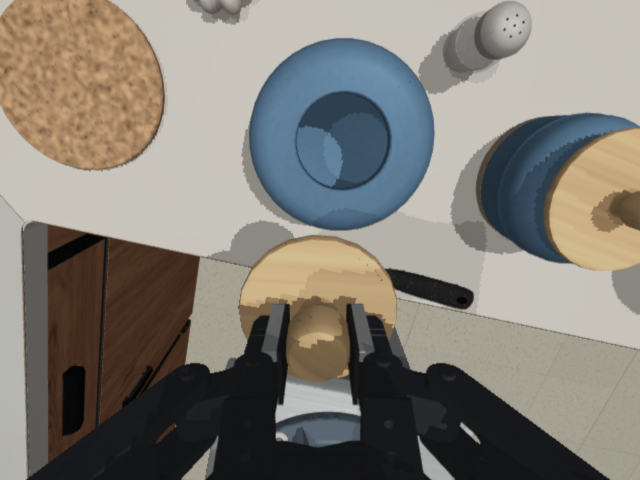

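The small lid is held at (318,310). The middle canister's mouth is visible at about (343,140), and the trivet at (85,85).

```bash
python3 - <<'E'
from h import *
from bench import robot
d=pickle.load(open('w3.pkl','rb'))
m,r=knob(d,(343,140),47);print('mouth',m,r,plane(d,m,.105).round(4), 'diam',2*r/372*np.linalg.norm(plane(d,m,.105)-d['origin']))
for c in blobs(masks(d['image'])[0],2000):
    e=fit(c);print(e,plane(d,e[0],.008).round(4))
delta(robot.state(),(.43,.331,.2216),(.43,.331,.05))
E
```

```text
mouth (np.float32(346.6875), np.float32(171.4375)) 58.5375 [0.4167 0.0883 0.105 ] diam 0.08287311961621052
((318.2100524902344, 304.2069396972656), (138.40980529785156, 156.29322814941406), 93.1187744140625) [0.2628 0.0724 0.008 ]
((622.2694702148438, 198.88525390625), (126.25127410888672, 162.92459106445312), 48.13694381713867) [ 0.4412 -0.1898  0.008 ]
((75.7588119506836, 76.92166137695312), (159.1167449951172, 197.21902465820312), 143.9334716796875) [0.4315 0.3303 0.008 ]
delta [ 0.1171 -0.2134 -0.0003] rows 5.8
delta [ 0.117  -0.2135  0.1713] rows 7.1
```

```bash
python3 drive.py '0.117 -0.213 0 0 0 0;0.117 -0.213 0 0 0 0;0.117 -0.213 0 0 0 0;0.117 -0.213 0 0 0 0;0.117 -0.213 0 0 0 0;0.117 -0.213 0 0 0 0;0.117 -0.213 0.04 0 0 0;0.117 -0.213 0.08 0 0 0;0.117 -0.213 0.12 0 0 0;0.117 -0.213 0.15 0 0 0;0.117 -0.213 0.168 0 0 0;0.117 -0.213 0.172 0 0 0;0.117 -0.213 0.175 0 0 0;0.117 -0.213 0.175 0 0 0'
python3 - <<'E'
from h import *
d=pickle.load(open('w3.pkl','rb'))
h=cv2.cvtColor(d['image'],cv2.COLOR_RGB2HSV)
for p in((343,180),(343,165),(320,150),(360,140),(343,80),(280,140),(410,140),(343,197),(343,210)): print(p,h[p[1],p[0]])
E
```

```text
time: 5.3
ee_pos: [0.43, 0.3307, 0.0463]
orientation: [0.994, 0.114, 0.0, -0.0]
contact_force: [-0.3, -0.9, -0.7]
opening: 0.024
grasp_force: 49.4
(343, 180) [105 108  83]
(343, 165) [104 105 102]
(320, 150) [104  99 142]
(360, 140) [104 106 101]
(343, 80) [104  96 165]
(280, 140) [104  97 153]
(410, 140) [104  98 154]
(343, 197) [104  99 152]
(343, 210) [103 102 133]
```

```bash
python3 drive.py '0 0 0.002 0 0 0;0 0 0.004 0 0 0;0 0 0.004 0 0 0'; python3 drive.py '0 0 0.001 0 0 0;0 0 0.002 0 0 0;0 0 0.002 0 0 0'
python3 - <<'E'
from h import *
from bench import robot
d=robot.snapshot('wrist');pickle.dump(d,open('w4.pkl','wb'));cv2.imwrite('pics/w4.png',d['image'][:,:,::-1])
E
```

```text
time: 5.55
ee_pos: [0.4298, 0.3307, 0.0429]
orientation: [0.994, 0.114, 0.001, -0.0]
contact_force: [-0.0, 0.6, -0.3]
opening: 0.0242
grasp_force: 49.4
time: 5.8
ee_pos: [0.4298, 0.3308, 0.0413]
orientation: [0.994, 0.114, 0.0, -0.0]
contact_force: [-2.7, -1.4, 8.5]
opening: 0.0247
grasp_force: 50.5
```

View pics/w4.png

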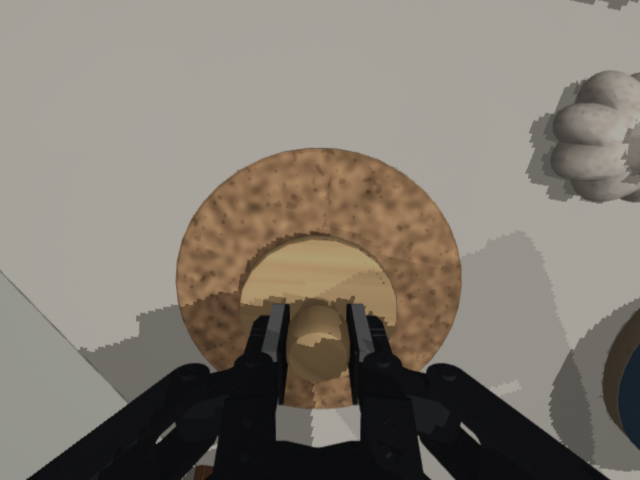

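The small lid stands on the trivet with its disc at about (318,290), and contact came at the expected height. I'll release it and go to the middle lid on the large canister.

```bash
python3 drive.py '0 0 0 0 0 0;0 0 0 0 0 0;0 0 0 0 0 0;0 0 0 0 0 0;0 0 -0.02 0 0 0;0 0 -0.06 0 0 0;0 0 -0.1 0 0 0;0 0 -0.14 0 0 0;0 0 -0.18 0 0 0;0 0 -0.209 0 0 0' 0.07; python3 drive.py '-0.213 0.607 0 0 0 0;-0.213 0.607 0 0 0 0;-0.213 0.607 0 0 0 0;-0.213 0.607 0 0 0 0;-0.213 0.607 0 0 0 0;-0.213 0.607 0 0 0 0;-0.213 0.607 0 0 0 0;-0.213 0.607 0 0 0 0;-0.213 0.607 0 0 0 0;-0.213 0.607 0 0 0 0;-0.213 0.607 0 0 0 0;-0.213 0.607 0 0 0 0;-0.213 0.607 0 0 0 0;-0.213 0.607 0 0 0 0;-0.213 0.607 0 0 0 0;-0.213 0.607 0 0 0 0;-0.213 0.607 0 0 0 0;-0.213 0.607 0 0 0 0'
cat >> h.py <<'E'
def mouth(d,c0,rmax,z,thr=None):
    # edge points of the mouth: strongest gradient at the mouth's outer edge along radial lines, ellipse by RANSAC
    g=cv2.GaussianBlur(cv2.cvtColor(d['image'],cv2.COLOR_RGB2GRAY),(5,5),0).astype(float);P=[]
    for a in np.linspace(0,2*np.pi,180,endpoint=False):
        rr=np.arange(rmax*.6,rmax*1.35,.25);xs=c0[0]+rr*np.cos(a);ys=c0[1]+rr*np.sin(a)
        v=cv2.remap(g.astype(np.float32),xs.astype(np.float32)[None],ys.astype(np.float32)[None],cv2.INTER_LINEAR)[0]
        gr=np.gradient(v);i=np.argmax(gr)
        if gr[i]>1.5: P.append((xs[i],ys[i]))
    P=np.array(P);W=np.array([plane(d,p,z) for p in P])[:,:2];best=None
    rng=np.random.default_rng(0)
    for _ in range(400):   # circle in the rim plane
        q=W[rng.choice(len(W),3,False)];A=np.c_[2*q,np.ones(3)]
        if abs(np.linalg.det(A))<1e-9: continue
        x=np.linalg.solve(A,(q**2).sum(1));r=np.sqrt(max(x[2]+x[:2]@x[:2],0));k=abs(np.linalg.norm(W-x[:2],axis=1)-r)<.001
        if best is None or k.sum()>best.sum(): best=k
    q=W[best];x=np.linalg.lstsq(np.c_[2*q,np.ones(len(q))],(q**2).sum(1),rcond=None)[0]
    return x[:2].round(4),'diam %.4f'%(2*np.sqrt(x[2]+x[:2]@x[:2])),best.sum(),len(W)
E
python3 - <<'E'
from h import *
from bench import robot
print('mid',mouth(pickle.load(open('w3.pkl','rb')),(343,140),47,.105))
d=robot.snapshot('wrist');pickle.dump(d,open('w5.pkl','wb'));cv2.imwrite('pics/w5.png',d['image'][:,:,::-1])
for c in blobs(masks(d['image'])[0],2000): e=fit(c);print(e,plane(d,e[0],.134).round(4))
E
```

```text
time: 6.68
ee_pos: [0.4298, 0.3308, 0.2529]
orientation: [0.994, 0.114, 0.001, -0.001]
contact_force: [0.2, 0.2, -0.1]
opening: 0.0701
grasp_force: 0.0
time: 8.18
ee_pos: [0.3587, -0.3093, 0.2489]
orientation: [0.994, 0.113, -0.0, -0.0]
contact_force: [0.0, 0.4, -0.8]
opening: 0.0701
grasp_force: 0.0
mid (array([0.4348, 0.0961]), 'diam 0.0648', np.int64(180), 180)
((341.9656677246094, 138.03538513183594), (131.95960998535156, 137.7187042236328), 14.525882720947266) [ 0.432 -0.309  0.134]
((55.343467712402344, 55.488861083984375), (135.72418212890625, 161.04736328125), 151.24261474609375) [ 0.4399 -0.1224  0.134 ]
```

View pics/w5.png

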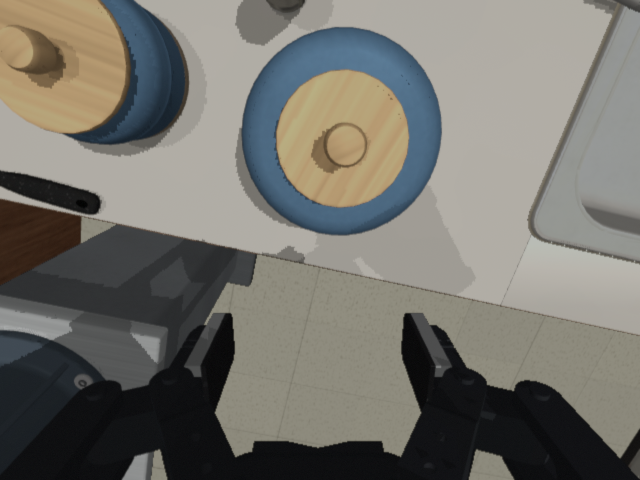

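The middle lid's disc is at (342,138) with its knob at (346,145), on the large canister.

```bash
python3 - <<'E'
from h import *
from bench import robot
d=pickle.load(open('w5.pkl','rb'));print(plane(d,(346,145),.166),knob(d,(346,145),20))
delta(robot.state(),(.432,-.309,.205))
E
python3 drive.py '0.071 0.016 0.044 0 0 0;0.071 0.016 0.044 0 0 0;0.071 0.016 0.044 0 0 0;0.071 0.016 0.044 0 0 0;0.071 0.016 0.044 0 0 0'
python3 - <<'E'
from h import *
from bench import robot
s=robot.state();d0=pickle.load(open('w5.pkl','rb'))
d=robot.snapshot('wrist');pickle.dump(d,open('w6.pkl','wb'))
for c in blobs(masks(d['image'])[0],2000):
    e=fit(c);print(e[0],'disc tri',tri([(d,e[0]),(d0,(341.97,138.04))]),plane(d,e[0],.134))
delta(s,(.432,-.309,.139))
E
```

```text
[ 0.42975427 -0.3099447   0.166     ] ((np.float32(345.5625), np.float32(144.1875)), np.float32(22.8))
delta [0.0712 0.017  0.044 ] rows 2.0
time: 8.65
ee_pos: [0.4318, -0.3073, 0.2055]
orientation: [0.993, 0.115, -0.0, -0.0]
contact_force: [-0.2, 0.5, -0.1]
opening: 0.0701
grasp_force: 0.0
(321.3034362792969, 259.14031982421875) disc tri (array([ 0.43183421, -0.30951511,  0.12839769]), [np.float64(0.1), np.float64(0.1)]) [ 0.43391334 -0.30910295  0.134     ]
(9.229301452636719, 164.11581420898438) disc tri (array([ 0.47301948, -0.28372288,  0.33118557]), [np.float64(36.3), np.float64(36.3)]) [ 0.44967681 -0.12319079  0.134     ]
delta [-0.0002  0.0017  0.0665] rows 1.6
```

```bash
python3 drive.py '0.001 0.0015 0.04 0 0 0;0.001 0.0015 0.066 0 0 0;0.001 0.0015 0.066 0 0 0;0.001 0.0015 0.066 0 0 0;0.001 0.0015 0.066 0 0 0'; python3 drive.py '0 0 0 0 0 0;0 0 0 0 0 0;0 0 0 0 0 0;0 0 0 0 0 0;0 0 0 0 0 0;0 0 0 0 0 0;0 0 0 0 0 0;0 0 0 0 0 0' 0.01 50; python3 drive.py '0 0 -0.01 0 0 0;0 0 -0.04 0 0 0;0 0 -0.07 0 0 0;-0.05 0 -0.1 0 0 0;-0.07 -0.016 -0.1 0 0 0;-0.07 -0.016 -0.1 0 0 0;-0.07 -0.016 -0.1 0 0 0;-0.07 -0.016 -0.1 0 0 0'
python3 - <<'E'
from h import *
from bench import robot
d=robot.snapshot('wrist');pickle.dump(d,open('w7.pkl','wb'));cv2.imwrite('pics/w7.png',d['image'][:,:,::-1])
E
```

```text
time: 9.12
ee_pos: [0.4336, -0.3103, 0.1415]
orientation: [0.994, 0.114, 0.001, 0.001]
contact_force: [0.1, -0.6, 0.3]
opening: 0.0696
grasp_force: 0.0
time: 9.78
ee_pos: [0.4335, -0.3099, 0.1403]
orientation: [0.994, 0.114, 0.0, 0.0]
contact_force: [-2.2, 0.3, 7.4]
opening: 0.024
grasp_force: 48.6
time: 10.45
ee_pos: [0.3615, -0.31, 0.2398]
orientation: [0.994, 0.113, 0.0, 0.0]
contact_force: [0.3, 0.1, -1.3]
opening: 0.0244
grasp_force: 49.4
```

View pics/w7.png

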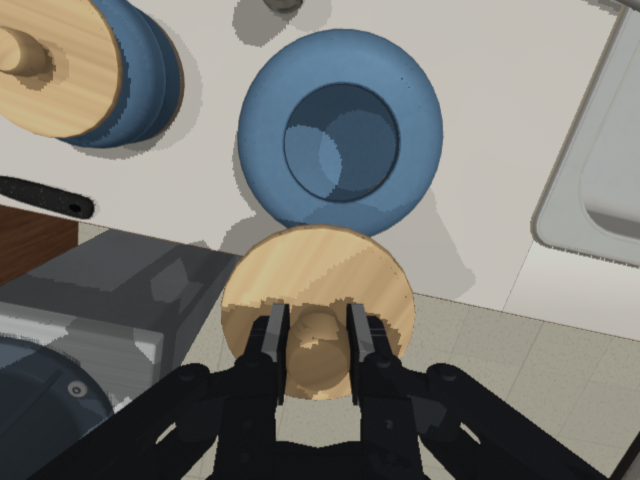

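The middle lid is held with its disc at about (318,310). The large canister's mouth is at (342,142).

```bash
cat >> h.py <<'E'
def held(d,s,off,rad,c0=(318,310)):
    # circle of known radius through the free (far) edge of the held lid's disc top; returned in tool axes
    z=s['ee_pos'][2]-off+.009
    for c in blobs(masks(d['image'])[0],2000):
        h=cv2.convexHull(c)[:,0]
        if cv2.pointPolygonTest(cv2.convexHull(c),c0,False)<0: continue
        p=c[:,0];p=p[p[:,1]<310];W=np.array([plane(d,q,z)[:2] for q in p])
        from scipy.optimize import least_squares
        f=least_squares(lambda x:np.linalg.norm(W-x[:2],axis=1)-rad,W.mean(0)-[.03,0],loss='soft_l1',f_scale=.0005)
        M=R.from_quat(s['orientation']).as_matrix()
        t=M.T@np.r_[f.x-s['ee_pos'][:2],0];print('held world',f.x.round(4),'in tool',t.round(4),'rms',np.sqrt(np.mean(f.fun**2)).round(5))
        return f.x
E
python3 - <<'E'
from h import *
from bench import robot
d=pickle.load(open('w7.pkl','rb'));s=robot.state()
print('large',mouth(d,(342,142),58,.125))
held(d,s,.0153,.045)
w3=pickle.load(open('w3.pkl','rb'));s3=dict(s);s3['ee_pos']=np.array([.364,.0967,.2216]);held(w3,s3,.0172,.037)
delta(s,(.4348,.0961,.24),(.4348,.0961,.125))
E
```

```text
large (array([ 0.4302, -0.3102]), 'diam 0.0786', np.int64(180), 180)
held world [ 0.3576 -0.3111] in tool [-0.0043  0.0002 -0.    ] rms 0.01644
held world [0.3627 0.0961] in tool [-0.0014  0.0003 -0.    ] rms 0.01326
delta [ 0.1629 -0.3791 -0.0006] rows 9.9
delta [ 0.1628 -0.3791  0.1144] rows 10.3
```

```bash
sed -i 's/p=c\[:,0\];p=p\[p\[:,1\]<310\]/p=h[h[:,1]<295]/' h.py
python3 - <<'E'
from h import *
from bench import robot
d=pickle.load(open('w7.pkl','rb'));s=robot.state()
for o in(.0133,.0153,.0173):held(d,s,o,.045)
w3=pickle.load(open('w3.pkl','rb'));s3=dict(s);s3['ee_pos']=np.array([.364,.0967,.2216]);held(w3,s3,.0172,.037)
E
```

```text
held world [ 0.3587 -0.3105] in tool [-0.0031 -0.0001 -0.    ] rms 0.00051
held world [ 0.3583 -0.3107] in tool [-0.0035 -0.0001 -0.    ] rms 0.00035
held world [ 0.3579 -0.3108] in tool [-0.0039 -0.0001 -0.    ] rms 0.0002
held world [0.3635 0.0969] in tool [-0.0004 -0.0003 -0.    ] rms 0.00044
```

```bash
python3 drive.py '0.166 -0.379 0 0 0 0;0.166 -0.379 0 0 0 0;0.166 -0.379 0 0 0 0;0.166 -0.379 0 0 0 0;0.166 -0.379 0 0 0 0;0.166 -0.379 0 0 0 0;0.166 -0.379 0 0 0 0;0.166 -0.379 0 0 0 0;0.166 -0.379 0 0 0 0;0.166 -0.379 0 0 0 0;0.166 -0.379 0 0 0 0;0.166 -0.379 0.03 0 0 0;0.166 -0.379 0.06 0 0 0;0.166 -0.379 0.085 0 0 0;0.166 -0.379 0.095 0 0 0;0.166 -0.379 0.095 0 0 0;0.166 -0.379 0.095 0 0 0'
python3 - <<'E'
from h import *
from bench import robot
s=robot.state();d=robot.snapshot('wrist');pickle.dump(d,open('w8.pkl','wb'));cv2.imwrite('pics/w8.png',d['image'][:,:,::-1])
held(d,s,.0153,.045);delta(s,(.4348,.0961,.1203))
E
```

```text
time: 11.92
ee_pos: [0.4379, 0.0969, 0.1447]
orientation: [0.994, 0.114, -0.0, -0.0]
contact_force: [1.0, -0.3, -0.9]
opening: 0.0242
grasp_force: 49.8
held world [0.4345 0.0961] in tool [-0.0035 -0.      0.    ] rms 0.0004
delta [-0.0032  0.0001  0.0244] rows 0.6
```

View pics/w8.png

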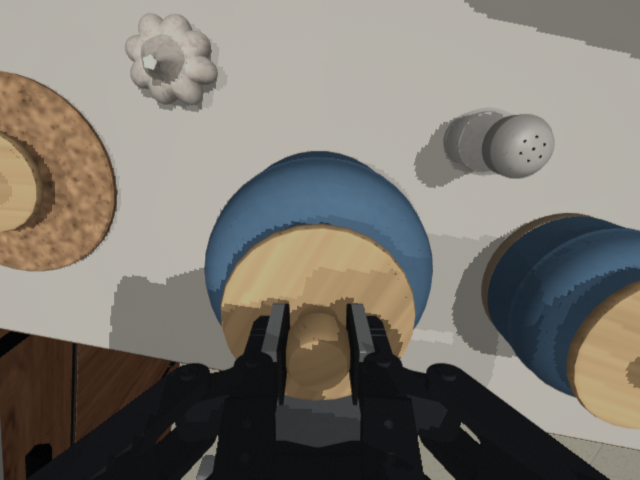

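The middle lid is centred over the middle canister, with its disc at (318,310) and the canister at (318,240). I'll lower it gently.

```bash
python3 drive.py '0 0 0.008 0 0 0;0 0 0.014 0 0 0;0 0 0.018 0 0 0;0 0 0.02 0 0 0;0 0 0.022 0 0 0;0 0 0.022 0 0 0'; python3 drive.py '0 0 0.0015 0 0 0;0 0 0.003 0 0 0;0 0 0.003 0 0 0'
```

```text
time: 12.47
ee_pos: [0.4374, 0.0968, 0.122]
orientation: [0.994, 0.114, -0.0, 0.0]
contact_force: [0.6, 0.3, -2.5]
opening: 0.0247
grasp_force: 49.8
time: 12.72
ee_pos: [0.4377, 0.0969, 0.1203]
orientation: [0.994, 0.114, 0.0, -0.0]
contact_force: [-5.3, -0.5, 14.0]
opening: 0.0246
grasp_force: 51.4
```

```bash
python3 drive.py '0 0 0 0 0 0;0 0 0 0 0 0;0 0 0 0 0 0;0 0 0 0 0 0;0 0 -0.02 0 0 0;0 0 -0.06 0 0 0;0 0 -0.1 0 0 0;0 0 -0.13 0 0 0;-0.116 0.178 -0.13 0 0 0;-0.116 0.178 -0.13 0 0 0;-0.116 0.178 -0.13 0 0 0;-0.116 0.178 -0.13 0 0 0;-0.116 0.178 -0.13 0 0 0;-0.116 0.178 -0.13 0 0 0;-0.116 0.178 -0.13 0 0 0;-0.116 0.178 -0.13 0 0 0;-0.116 0.178 -0.13 0 0 0' 0.07
python3 - <<'E'
from h import *
from bench import robot
s=robot.state();d=robot.snapshot('wrist');pickle.dump(d,open('w9.pkl','wb'));cv2.imwrite('pics/w9.png',d['image'][:,:,::-1])
for c in blobs(masks(d['image'])[0],2000): e=fit(c);print(e,plane(d,e[0],.110).round(4),plane(d,e[0],.114).round(4))
E
```

```text
time: 14.13
ee_pos: [0.365, -0.1019, 0.2492]
orientation: [0.993, 0.114, 0.0, -0.0]
contact_force: [-0.2, 0.5, -0.0]
opening: 0.07
grasp_force: 0.0
((343.49212646484375, 131.9462127685547), (137.66458129882812, 144.84474182128906), 14.160614967346191) [ 0.442  -0.1031  0.11  ] [ 0.4421 -0.1028  0.114 ]
((59.033817291259766, 70.85283660888672), (122.1693344116211, 152.2882537841797), 142.6591796875) [0.4364 0.0985 0.11  ] [0.4365 0.096  0.114 ]
```

View pics/w9.png

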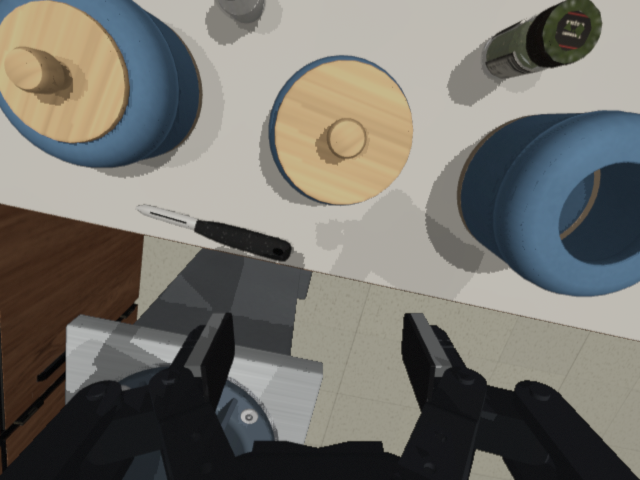

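The middle lid is home at (60,71). The large lid's disc is at (343,132) with its knob at (347,138), on the small canister.

```bash
python3 drive.py '0.074 0.018 0.064 0 0 0;0.074 0.018 0.064 0 0 0;0.074 0.018 0.064 0 0 0;0.074 0.018 0.064 0 0 0;0.074 0.018 0.064 0 0 0'
python3 - <<'E'
from h import *
from bench import robot
s=robot.state();d0=pickle.load(open('w9.pkl','rb'))
d=robot.snapshot('wrist');pickle.dump(d,open('w10.pkl','wb'))
for c in blobs(masks(d['image'])[0],2000):
    e=fit(c)
    if 250<e[0][0]<400:
        print(e[0],'disc tri',tri([(d,e[0]),(d0,(343.49,131.95))]),plane(d,e[0],.110))
delta(s,(.441,-.103,.115))
E
```

```text
time: 14.6
ee_pos: [0.4407, -0.1024, 0.1848]
orientation: [0.993, 0.115, -0.001, -0.0]
contact_force: [0.1, -0.8, 1.3]
opening: 0.0699
grasp_force: 0.0
(319.6001892089844, 256.408203125) disc tri (array([ 0.4419729 , -0.10326548,  0.10719116]), [np.float64(0.1), np.float64(0.1)]) [ 0.44299501 -0.10293852  0.11      ]
delta [0.0002 0.0008 0.0698] rows 1.7
```

```bash
python3 drive.py '0.001 0.0008 0.04 0 0 0;0.001 0.0008 0.069 0 0 0;0.001 0.0008 0.069 0 0 0;0.001 0.0008 0.069 0 0 0;0.001 0.0008 0.069 0 0 0'; python3 drive.py '0 0 0 0 0 0;0 0 0 0 0 0;0 0 0 0 0 0;0 0 0 0 0 0;0 0 0 0 0 0;0 0 0 0 0 0;0 0 0 0 0 0;0 0 0 0 0 0' 0.01 50; python3 drive.py '0 0 -0.01 0 0 0;0 0 -0.04 0 0 0;0 0 -0.07 0 0 0;-0.04 0 -0.11 0 0 0;-0.07 -0.016 -0.12 0 0 0;-0.07 -0.016 -0.12 0 0 0;-0.07 -0.016 -0.12 0 0 0;-0.07 -0.016 -0.12 0 0 0'
python3 - <<'E'
from h import *
from bench import robot
s=robot.state();d=robot.snapshot('wrist');pickle.dump(d,open('w11.pkl','wb'));cv2.imwrite('pics/w11.png',d['image'][:,:,::-1])
held(d,s,.015,.051)
E
```

```text
time: 15.07
ee_pos: [0.4426, -0.1044, 0.1183]
orientation: [0.994, 0.114, 0.001, 0.001]
contact_force: [0.1, 0.5, 0.4]
opening: 0.0699
grasp_force: 0.0
time: 15.73
ee_pos: [0.4423, -0.1043, 0.1172]
orientation: [0.994, 0.114, 0.0, 0.0]
contact_force: [-3.2, 0.5, 9.4]
opening: 0.0244
grasp_force: 48.5
time: 16.4
ee_pos: [0.3704, -0.1045, 0.2368]
orientation: [0.994, 0.113, 0.001, 0.0]
contact_force: [-0.2, -0.6, -2.2]
opening: 0.0242
grasp_force: 49.6
held world [ 0.3681 -0.105 ] in tool [-0.0024 -0.     -0.    ] rms 0.00061
```

View pics/w11.png

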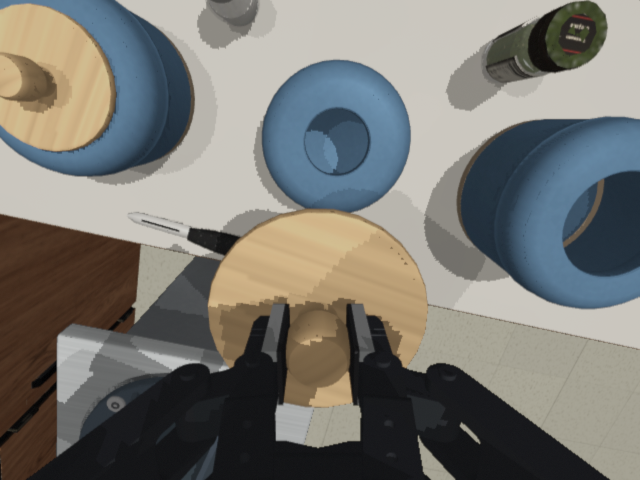

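The large lid is held with its disc at (318,310). The small canister's mouth is at (337,141).

```bash
python3 - <<'E'
from h import *
from bench import robot
d=pickle.load(open('w11.pkl','rb'));s=robot.state()
print('small',mouth(d,(337,141),33,.085));held(d,s,.0162,.051);delta(s,(.4302,-.3102,.237),(.4302,-.3102,.1412))
E
```

```text
small (array([ 0.4387, -0.1036]), 'diam 0.0510', np.int64(180), 180)
held world [ 0.3678 -0.105 ] in tool [-0.0029 -0.0001 -0.    ] rms 0.00043
delta [ 0.0116  0.2139 -0.0007] rows 5.1
delta [0.0116 0.2139 0.0951] rows 5.6
```

```bash
python3 drive.py '0.0144 0.2139 0 0 0 0;0.0144 0.2139 0 0 0 0;0.0144 0.2139 0 0 0 0;0.0144 0.2139 0 0 0 0;0.0144 0.2139 0 0 0 0;0.0144 0.2139 0 0 0 0;0.0144 0.2139 0 0 0 0;0.0144 0.2139 0.03 0 0 0;0.0144 0.2139 0.055 0 0 0;0.0144 0.2139 0.07 0 0 0;0.0144 0.2139 0.07 0 0 0;0.0144 0.2139 0.07 0 0 0'
python3 - <<'E'
from h import *
from bench import robot
s=robot.state();d=robot.snapshot('wrist');held(d,s,.0162,.051);delta(s,(.4302,-.3102,.1412))
E
```

```text
time: 17.45
ee_pos: [0.4325, -0.3085, 0.1657]
orientation: [0.993, 0.114, -0.001, -0.001]
contact_force: [0.5, -0.9, -1.3]
opening: 0.0242
grasp_force: 50.0
held world [ 0.4293 -0.3093] in tool [-0.0033  0.0001  0.    ] rms 0.00037
delta [-0.0026  0.0012  0.0245] rows 0.6
```

```bash
python3 drive.py '0.0006 0.001 0.006 0 0 0;0.0006 0.001 0.013 0 0 0;0.0006 0.001 0.018 0 0 0;0.0006 0.001 0.02 0 0 0;0.0006 0.001 0.022 0 0 0;0.0006 0.001 0.022 0 0 0'; python3 drive.py '0 0 0.0015 0 0 0;0 0 0.003 0 0 0;0 0 0.003 0 0 0'
```

```text
time: 18.0
ee_pos: [0.4332, -0.3103, 0.1439]
orientation: [0.994, 0.114, -0.0, -0.0]
contact_force: [-0.1, 0.7, -2.1]
opening: 0.024
grasp_force: 50.0
time: 18.25
ee_pos: [0.4334, -0.3104, 0.1414]
orientation: [0.994, 0.114, 0.0, 0.0]
contact_force: [0.2, -0.6, -1.9]
opening: 0.0241
grasp_force: 50.2
```

```bash
python3 drive.py '0 0 0.0005 0 0 0;0 0 0.001 0 0 0;0 0 0.001 0 0 0'; python3 drive.py '0 0 0.0005 0 0 0;0 0 0.001 0 0 0;0 0 0.001 0 0 0'
```

```text
time: 18.5
ee_pos: [0.4334, -0.3104, 0.1413]
orientation: [0.994, 0.114, 0.0, 0.0]
contact_force: [-3.8, 3.5, 10.9]
opening: 0.0246
grasp_force: 51.2
time: 18.75
ee_pos: [0.4335, -0.3105, 0.1412]
orientation: [0.994, 0.114, 0.0, 0.0]
contact_force: [-7.3, 5.8, 21.5]
opening: 0.0245
grasp_force: 52.3
```

```bash
python3 drive.py '0 0 -0.001 0 0 0;0 0 -0.001 0 0 0;0 0 -0.001 0 0 0;0 0 -0.001 0 0 0;0 0 -0.001 0 0 0;0 0 -0.02 0 0 0;0 0 -0.06 0 0 0;0 0 -0.09 0 0 0;-0.07 -0.016 -0.11 0 0 0;-0.07 -0.016 -0.11 0 0 0;-0.07 -0.016 -0.11 0 0 0;-0.07 -0.016 -0.11 0 0 0;-0.07 -0.016 -0.11 0 0 0' 0.07
python3 - <<'E'
from h import *
from bench import robot
d=robot.snapshot('wrist');cv2.imwrite('pics/w12.png',d['image'][:,:,::-1])
for c in blobs(masks(d['image'])[0],2000): e=fit(c);print(e,plane(d,e[0],.134).round(4))
E
python3 drive.py '0.145 -0.625 0 0 0 0;0.145 -0.625 0 0 0 0;0.145 -0.625 0 0 0 0;0.145 -0.625 0 0 0 0;0.145 -0.625 0 0 0 0;0.145 -0.625 0 0 0 0;0.145 -0.625 0 0 0 0;0.145 -0.625 0 0 0 0;0.145 -0.625 0 0 0 0;0.145 -0.625 0 0 0 0;0.145 -0.625 0 0 0 0;0.145 -0.625 0 0 0 0;0.145 -0.625 0 0 0 0;0.145 -0.625 0 0 0 0;0.145 -0.625 0 0 0 0;0.145 -0.625 0 0 0 0;0.145 -0.625 0 0 0 0;0.145 -0.625 0 0 0 0;0.145 -0.625 0 0 0 0'
python3 - <<'E'
from h import *
from bench import robot
d=robot.snapshot('wrist');pickle.dump(d,open('w13.pkl','wb'));cv2.imwrite('pics/w13.png',d['image'][:,:,::-1])
E
```

```text
time: 19.83
ee_pos: [0.3618, -0.3107, 0.2492]
orientation: [0.994, 0.113, 0.0, 0.0]
contact_force: [0.2, -0.7, 0.1]
opening: 0.0703
grasp_force: 0.0
((341.1941833496094, 140.51817321777344), (149.21737670898438, 155.40798950195312), 15.482386589050293) [ 0.4336 -0.3103  0.134 ]
time: 21.47
ee_pos: [0.3614, 0.3309, 0.2487]
orientation: [0.993, 0.114, -0.001, 0.0]
contact_force: [0.7, -0.1, 0.2]
opening: 0.0698
grasp_force: 0.0
```

View pics/w12.png

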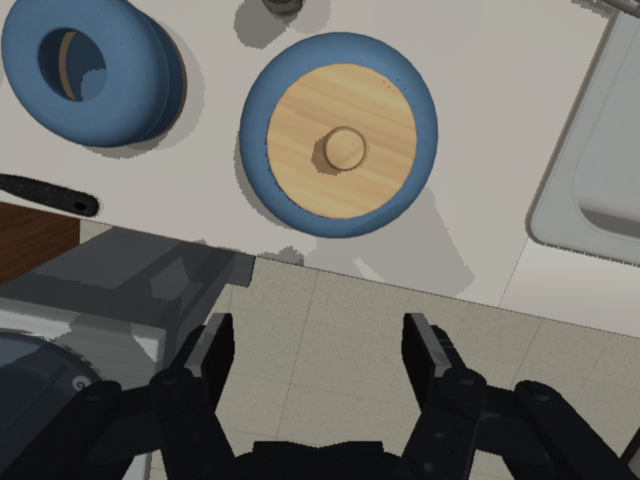

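View pics/w13.png

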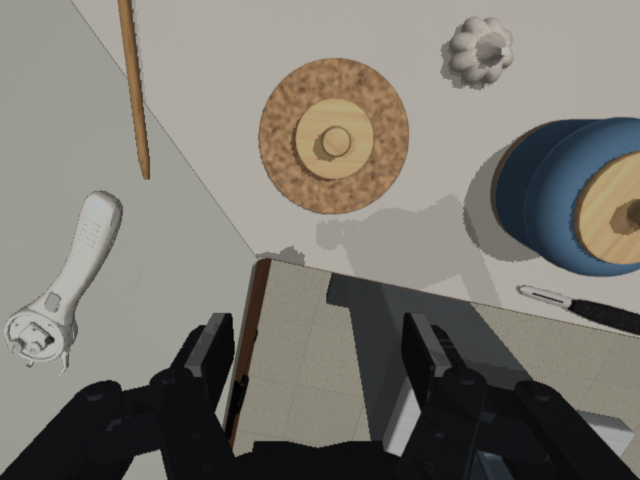

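The large lid sits concentric on its canister, with its disc at (341,140). The small lid waits on the trivet at (335,139) with its knob at (336,141).

```bash
python3 - <<'E'
from h import *
d=pickle.load(open('w13.pkl','rb'));print(plane(d,(335,139),.033))
E
python3 drive.py '0.0668 0.0155 0.03 0 0 0;0.0668 0.0155 0.07 0 0 0;0.0668 0.0155 0.11 0 0 0;0.0668 0.0155 0.15 0 0 0;0.0668 0.0155 0.18 0 0 0;0.0668 0.0155 0.2075 0 0 0;0.0668 0.0155 0.2075 0 0 0;0.0668 0.0155 0.2075 0 0 0;0.0668 0.0155 0.2075 0 0 0'; python3 drive.py '0 0 0 0 0 0;0 0 0 0 0 0;0 0 0 0 0 0;0 0 0 0 0 0;0 0 0 0 0 0;0 0 0 0 0 0;0 0 0 0 0 0;0 0 0 0 0 0' 0.01 50; python3 drive.py '0 0 -0.01 0 0 0;0 0 -0.04 0 0 0;0 0 -0.08 0 0 0;0 0 -0.12 0 0 0;0 0 -0.15 0 0 0;-0.02 0 -0.18 0 0 0;-0.02 0 -0.18 0 0 0;-0.02 0 -0.18 0 0 0'
python3 - <<'E'
from h import *
from bench import robot
s=robot.state();d=robot.snapshot('wrist');held(d,s,.017,.037);delta(s,(.4387,-.1036,.22),(.4387,-.1036,.102))
E
```

```text
[0.42914446 0.32987312 0.033     ]
time: 22.27
ee_pos: [0.4313, 0.3313, 0.0438]
orientation: [0.994, 0.113, 0.001, -0.001]
contact_force: [-0.3, -0.3, 0.0]
opening: 0.07
grasp_force: 0.0
time: 22.93
ee_pos: [0.4307, 0.3313, 0.043]
orientation: [0.994, 0.114, 0.001, -0.0]
contact_force: [-0.9, -1.4, 9.1]
opening: 0.0241
grasp_force: 48.6
time: 23.6
ee_pos: [0.4107, 0.3268, 0.2238]
orientation: [0.993, 0.114, 0.002, -0.001]
contact_force: [0.2, -0.1, -1.0]
opening: 0.0241
grasp_force: 49.4
held world [0.4088 0.3259] in tool [-0.002   0.0004 -0.    ] rms 0.00035
delta [-0.0701  0.4255  0.003 ] rows 10.3
delta [-0.0705  0.4257  0.121 ] rows 10.7
```

```bash
python3 drive.py '-0.068 0.4255 0 0 0 0;-0.068 0.4255 0 0 0 0;-0.068 0.4255 0 0 0 0;-0.068 0.4255 0 0 0 0;-0.068 0.4255 0 0 0 0;-0.068 0.4255 0 0 0 0;-0.068 0.4255 0 0 0 0;-0.068 0.4255 0 0 0 0;-0.068 0.4255 0 0 0 0;-0.068 0.4255 0 0 0 0;-0.068 0.4255 0 0 0 0;-0.068 0.4255 0 0 0 0;-0.068 0.4255 0.03 0 0 0;-0.068 0.4255 0.065 0 0 0;-0.068 0.4255 0.09 0 0 0;-0.068 0.4255 0.093 0 0 0;-0.068 0.4255 0.093 0 0 0;-0.068 0.4255 0.093 0 0 0'
python3 - <<'E'
from h import *
from bench import robot
s=robot.state();d=robot.snapshot('wrist');c=held(d,s,.019,.037)
M=R.from_quat(s['orientation']).as_matrix();print('fix',M.T@np.r_[np.array([.4387,-.1036])-c,.104-s['ee_pos'][2]])
E
```

```text
time: 25.15
ee_pos: [0.441, -0.1031, 0.1295]
orientation: [0.993, 0.114, 0.0, 0.0]
contact_force: [0.2, 0.1, 0.5]
opening: 0.0244
grasp_force: 49.5
held world [ 0.4393 -0.104 ] in tool [-0.0019  0.0004 -0.    ] rms 0.00033
fix [-0.00050471 -0.00050938  0.02548133]
```

```bash
python3 drive.py '-0.0005 -0.0003 0.006 0 0 0;-0.0005 -0.0003 0.012 0 0 0;-0.0005 -0.0003 0.017 0 0 0;-0.0005 -0.0003 0.021 0 0 0;-0.0005 -0.0003 0.023 0 0 0;-0.0005 -0.0003 0.023 0 0 0'; python3 drive.py '0 0 0.0015 0 0 0;0 0 0.003 0 0 0;0 0 0.003 0 0 0'
```

```text
time: 25.7
ee_pos: [0.4398, -0.1031, 0.1053]
orientation: [0.994, 0.114, -0.0, -0.0]
contact_force: [0.5, -0.3, -1.0]
opening: 0.0242
grasp_force: 49.5
time: 25.95
ee_pos: [0.4402, -0.1034, 0.1039]
orientation: [0.994, 0.114, 0.0, 0.0]
contact_force: [-5.5, -0.1, 18.4]
opening: 0.0241
grasp_force: 51.5
```

Contact came at z = 0.1039, the expected home height. I'll release, retreat and check.

```bash
python3 drive.py '0 0 0 0 0 0;0 0 0 0 0 0;0 0 0 0 0 0;0 0 0 0 0 0;0 0 0 0 0 0;0 0 -0.02 0 0 0;0 0 -0.06 0 0 0;0 0 -0.1 0 0 0;-0.07 -0.016 -0.14 0 0 0;-0.11 -0.026 -0.14 0 0 0;-0.11 -0.026 -0.14 0 0 0;-0.11 -0.026 -0.14 0 0 0;-0.11 -0.026 -0.14 0 0 0' 0.07
python3 - <<'E'
from h import *
from bench import robot
o=[]
for n in('scene','wrist','top'):
    d=robot.snapshot(n);o.append(d)
    if n=='top':
        for c in blobs(masks(d['image'])[0],700): e=fit(c);print(n,np.round(e[0],1),np.round(e[1],1))
        t0=pickle.load(open('top0.pkl','rb'));print('diff rows<310 bystander area',[int(np.abs(d['image'][a:b,c:e].astype(int)-t0['image'][a:b,c:e]).max()) for a,b,c,e in((183,215,315,334),(175,205,428,456))])
im=np.hstack([o[0]['image'][80:440,200:420],cv2.resize(o[1]['image'],(480,360))]);cv2.imwrite('pics/end.png',im[:,:,::-1])
E
```

```text
time: 27.03
ee_pos: [0.3264, -0.1028, 0.2436]
orientation: [0.994, 0.113, 0.001, 0.001]
contact_force: [0.3, -0.1, 0.3]
opening: 0.0701
grasp_force: 0.0
top [279.  237.5] [43.6 44.4]
top [175.6 247.1] [67.  69.3]
top [485. 238.] [50.2 52. ]
top [ 83.1 211.8] [ 37.3 139.6]
top [212.4 148.9] [34.3 37.5]
diff rows<310 bystander area [13, 27]
```

View pics/end.png

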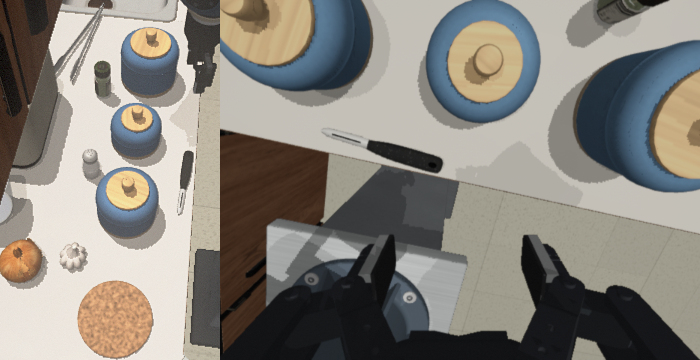

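The final view shows all three lids flat and concentric on their canisters, at (152,45), (137,115) and (127,188) in the scene half. The trivet is empty, and the spice jar and shaker have not moved.

```bash
python3 -c "
from bench import robot
print(robot.close_job())"
```

```text
the job is handed in; nothing more can be done
None
```

I put each lid on its own canister and handed the job in at about 27 s; in the last camera views all three lie flat, and the canisters, spice jar and shaker look unmoved.

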